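Set a press roller and magnifier for inspection

ROBOT

A 7-joint arm with a two-finger parallel gripper is mounted at the origin on the work surface. World frame = base frame: x ahead of the robot, y to its left, z up, the work surface at z = 0. Lengths are in m, angles in rad, forces in N, time in s.
With the tool pointing down it reaches from about 0.35 to 0.9 m from the base axis. Payload 19.9 kg.
Tool frame: the origin (TCP) lies at the very end of the fingers, on their centre line; the grasp point (between the pads) lies 19 mm behind it (robot.grasp_offset is the distance from the TCP to the grasp point, in m); z points along the fingers, y is the line along which they close (so a half turn about z gives the same grasp; the last joint's range is limited). The gripper opens to 85 mm and grips with 20 to 120 N. Pads are 22 mm wide; open, the fingers measure 114 mm over their backs; the gripper's body (76 mm by 85 mm) begins 54 mm behind the grasp point. The pads swing forward as they close: fully open they stand 13 mm farther back than shut.
Start: joints at [1.26, 0.417, -0.01, 1.614, 0.005, 1.111, -0.053], TCP at [0.167, -0.602, 0.231] pointing down, gripper open.
Joint ranges: [-2.81, 2.81], [-0.39, 2.02], [-1.27, 1.25], [0.06, 2.57], [-1.19, 4.33], [0.19, 2], [-2.82, 2.82]. Speed limits (rad/s): [1.89, 1.89, 2.39, 2.39, 3.01, 3.01, 3.01].

INTERFACE

Orientations are given as a unit quaternion [x, y, z, w].
In Python, from workcell import robot gives the robot as it stands.
- The arm moves only by the tool send_rows, never from a script. Its argument "steps" is text: rows parted by semicolons, each of 6 numbers parted by spaces: the shift along the world's x, y, z in units of 25 mm (1.0 is 25 mm), then the turn, a rotation vector about the world's x, y, z in degrees. In form: dx dy dz wx wy wz; .... A call has exactly 8 rows; each row shifts and turns the commanded pose from where the row before left it; what a row does not reach is not made up. A row lasts 1/10 s, in which the tool goes at most 50 mm and 8.59 degrees, less where a joint would pass 70% of its speed; a pose out of reach is approached as far as the arm can. A call is refused whole if a number of a shift passes 1 or a number of a turn 8.59, either way. A call with a gripper value outside its range is refused whole. "claw" is the closure, from -1 (fully open) to 1 (shut), set as the call begins (left out, the last holds). The fingers move at their own pace and stop on an object; the grip force is fixed at half the most. Time passes only in rows, so rows that do not move let the fingers close, or fill a call up. It gives the time, the measured TCP pose, the force, the opening and the grip force at its end, in the units of the state.
- robot.get_obs(): the state, without advancing time (a new reading comes with each control period).
- robot.camera(name): name is "scene" or "top"; returns the picture (480x640x3 uint8, blue, green, red); there is no depth.
- robot.camera_model(name): a dict with "mtx" (3x3 intrinsics, pixels), "origin" and "attitude" of the camera in the world. Camera axes: x right, y up, looking along -z (the intrinsics and any distortion apply to the point x, -y, -z); pixel columns grow to the right and rows downward; lengths in m; the calibration is good to about 2 mm. A picture is of the moment at which its call begins. camera_model takes no time and is no camera call.
- robot.job_done(): hands the job in; it is judged then, once.
The state is a dict: "clock": time; "joint_positions": joint angles; "dq": joint speeds; "joint_efforts": joint torques, N m; "eef_pos": TCP position; "eef_rot": TCP orientation; "force": force on the tool from outside, world axes, zero at the start; "moment": the same for the moment, N m; "grip_width": finger opening in m; "grip_force": force on a finger pad.
Only numpy, scipy, OpenCV 4.12 (cv2) and the standard library are available. Lean on these libraries where they do the work, as an engineer would, in place of code of your own. Each camera call takes 0.05 s, during which the arm holds its last target. There are 200 camera calls.

TASK

Get the press roller ready for inspection: first turn it between its centres until the yellow mark on it faces straight up, then swing the magnifier arm round until its lens is centred over that mark, and leave both there. Leave the other loose things where they are.

Things in the scene. Friction and masses are not known exactly. Their poses are not given: they have to be found in the camera images.
- stand_axis (a point): middle of the roller's axis, 100 mm above the table, fixed to the green stand (plate 270 x 420 x 15 mm). y runs along the axis (spoked wheel on the -y end), z up, x away from the robot, towards the magnifier post. Two green stocks hold the roller, 46 wide (x), 30 thick (y), tops 120 mm above the table, centred at y = -185 and +125 mm
- roller (a joint): angle of the roller about its axis in rad: 0 = yellow mark straight up, positive = mark tipped towards stand_axis +x (away from the robot). It turns freely both ways to 3.1 with light friction (about 0.05 N m) and stays where it is left
- mark (a point): middle of the yellow mark (36 mm along the axis, 12 mm across) on the black roller's surface, midway along it. Roller: 60 mm diameter, 160 mm long. z points out of the surface through the mark and turns with the roller
- wheel (a point): centre of the roller's hand wheel, on its axis, 120 mm to the -y side of its middle. Four round spokes at right angles across the axis, 12 mm thick, 16 mm balls at the ends, reach 55 mm; hub 30 mm diameter, 24 mm wide. The yellow spoke points the same way as the mark. Push a spoke with a fingertip from above: free for 40 mm along the axis to the roller, 50 mm to the stock
- magnifier (a joint): angle of the magnifier arm about its upright post in rad, growing as the lens swings towards the robot's left (clockwise from above, the lens being on the robot's side of the post); the range is -1.5 to 1.5. Zero depends on how the post was put down and is not the target. Friction (about 0.25 N m) holds the arm where it is released; it can be pushed with a fingertip
- lens (a point): centre of the round magnifier lens, a flat level disc with a white rim, 90 mm outside diameter, 14 mm thick, centred 200 mm above the table (70 mm above the roller's top). A bar 14 mm wide, 10 mm thick joins it to the post at that height
- pivot (a point): point on the magnifier arm's upright turning axis, at lens height; the lens centre is 152 mm from it. Post 20 mm diameter on a 68 mm foot; the black hub at its top is 32 mm diameter and reaches 217 mm above the table
- tin: small ink tin with a blue lid, 52 diameter, 45 high, standing on the stand's plate. Origin: centre of its underside (sizes in mm). A bystander: leave it alone
- tape: roll of beige tape, 56 outside diameter, 20 high, lying on the stand's plate. Origin: centre of its underside (sizes in mm). A bystander: leave it alone
- gouge: lino gouge with a wooden handle, about 170 long, 22 high, lying on the table. Origin: on its underside; x runs along it towards the blade (sizes in mm). A bystander: leave it alone
- knife: palette knife with a wooden handle, about 190 long, 22 high, lying on the table. Origin: on its underside; x runs along it towards the blade (sizes in mm). A bystander: leave it alone
- can: red drinks can, 66 diameter, 120 high, standing. Origin: centre of its underside (sizes in mm). A bystander: leave it alone
- brayer: small hand ink roller, 100 wide red-brown roll of 32 diameter with a wooden handle, 170 long, lying. Origin: under the roll's middle (sizes in mm). A bystander: leave it alone
- ink: jar of ink with yellow label and black lid, 72 diameter, 75 high, standing. Origin: centre of its underside (sizes in mm). A bystander: leave it alone

How it is judged:
By the outcome, as a careful person would: the job done as asked, in the order asked, and still so for the second after the job is handed in, with the robot touching nothing.
It also fails if it takes over 61 s, if anything falls off the work surface, if the arm or the gripper's body presses on something with over 40 N, if the wrist force passes 120 N, or if a joint passes its speed limit or range.

## Working session

There is one attempt and no reset: what is moved stays moved. The work goes in short steps, Python scripts to look and compute and a tool call to move; the robot and the scene stay as the last step left them, time stands still between calls to the robot, and variables do not carry over. Pictures are saved under pics/ and viewed, at most 10 in all, crops included, and the job is handed in when it is done.

Besides the shell and the picture viewer there is one more tool, called after "Emit:" as name(argument=value, ...) on one line, values as JSON. send_rows: Moves the arm, as the interface text tells. Its arguments: {"type":"object","properties":{"steps":{"type":"string"},"claw":{"type":"number"}},"required":["steps"]}

```bash
mkdir -p pics; ls
python3 - <<'E'
from workcell import robot
import cv2
for n in("scene","top"):
    cv2.imwrite(f"pics/{n}0.png",robot.camera(n)); m=robot.camera_model(n); print(n,m)
o=robot.get_obs(); print(o['clock'],o['eef_pos'],o['eef_rot'],o['force'])
E
```

```text
pics
scene {'mtx': array([[494.65497991,   0.        , 321.92390379],
       [  0.        , 494.65497991, 243.5431469 ],
       [  0.        ,   0.        ,   1.        ]]), 'origin': array([ 1.08387886, -0.2973149 ,  1.13892801]), 'attitude': array([0.2423242 , 0.1483184 , 0.47994225, 0.83002173])}
top {'mtx': array([[442.16109545,   0.        , 316.7343552 ],
       [  0.        , 442.16109545, 244.40394683],
       [  0.        ,   0.        ,   1.        ]]), 'origin': array([ 0.36966401, -0.01414264,  1.15323436]), 'attitude': array([ 0.06080724, -0.05558597, -0.70401516,  0.7053902 ])}
0.1 [ 0.16649179 -0.60208988  0.23072526] [ 9.90914102e-01  1.34495065e-01 -1.14333187e-04 -5.53697906e-04] [-0.44362887 -0.1920768   0.51690484]
```

View pics/scene0.png

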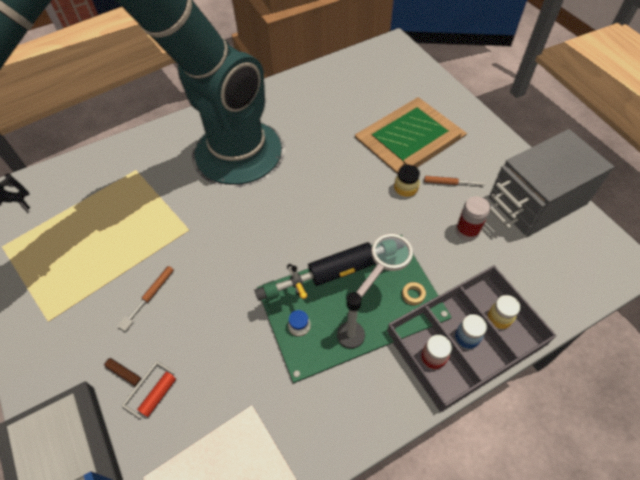

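View pics/top0.png

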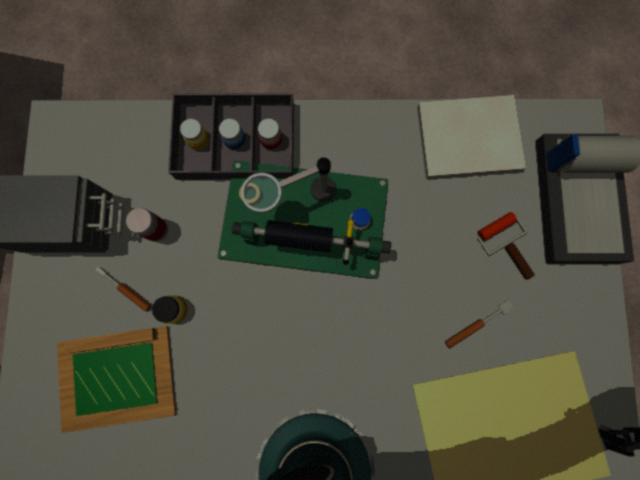

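The scene view shows the roller at about (345,265) with its mark at (347,271) tipped away from the robot, the wheel at (297,282), the lens at (391,252) and the hub at (354,300). The top view shows the roller at (300,235), the wheel at (348,243), the lens at (262,192) and the hub at (323,165). Next I'll enlarge both and measure.

```bash
cat > h.py <<'E'
import numpy as np, cv2
from scipy.spatial.transform import Rotation as R
from workcell import robot
M={n:robot.camera_model(n) for n in("scene","top")}
def ray(n,p):
    m=M[n]; K=m['mtx']; d=np.array([(p[0]-K[0,2])/K[0,0],-(p[1]-K[1,2])/K[1,1],-1])
    return np.array(m['origin']),R.from_quat(m['attitude']).apply(d)
def onz(n,p,z):
    o,d=ray(n,p); return o+d*(z-o[2])/d[2]
def tri(ps,pt):
    a,d=ray("scene",ps); b,e=ray("top",pt)
    d=d/np.linalg.norm(d);e=e/np.linalg.norm(e)
    s=np.linalg.lstsq(np.c_[d,-e],b-a,rcond=None)[0]
    p,q=a+d*s[0],b+e*s[1]; return (p+q)/2,np.linalg.norm(p-q)
def proj(n,P):
    m=M[n]; c=R.from_quat(m['attitude']).inv().apply(np.array(P)-m['origin']); K=m['mtx']
    return np.array([K[0,2]+K[0,0]*c[0]/-c[2],K[1,2]+K[1,1]*c[1]/c[2]])
def yellow(n,box):
    im=robot.camera(n); x0,y0,x1,y1=box; h=cv2.cvtColor(im[y0:y1,x0:x1],cv2.COLOR_BGR2HSV)
    k=cv2.inRange(h,(18,130,110),(35,255,255)); c,_,s,ce=cv2.connectedComponentsWithStats(k)[0:4]
    return im,[(s[i].tolist(),(ce[i]+[x0,y0]).round(1).tolist()) for i in range(1,c) if s[i,4]>4]
E
python3 - <<'E'
from h import *
np.set_printoptions(precision=4,suppress=True)
a,ys=yellow("scene",(230,210,470,380)); b,yt=yellow("top",(200,140,410,290))
print(ys);print(yt)
cv2.imwrite("pics/c1.png",cv2.resize(a[225:350,245:445],None,fx=4,fy=4,interpolation=cv2.INTER_CUBIC))
cv2.imwrite("pics/c2.png",cv2.resize(b[145:285,210:400],None,fx=4,fy=4,interpolation=cv2.INTER_CUBIC))
E
```

```text
[([110, 59, 14, 7, 51], [346.7, 271.9]), ([66, 73, 11, 16, 101], [301.0, 290.5])]
[([148, 80, 5, 16, 53], [349.6, 227.5])]
```

View pics/c1.png

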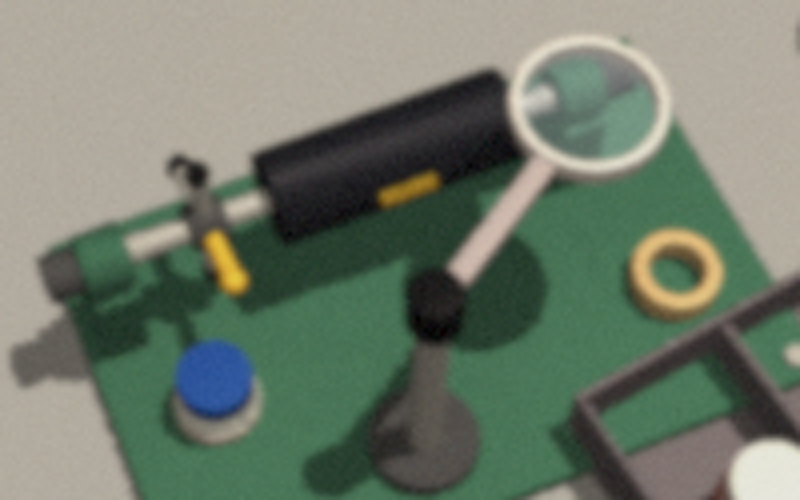

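View pics/c2.png

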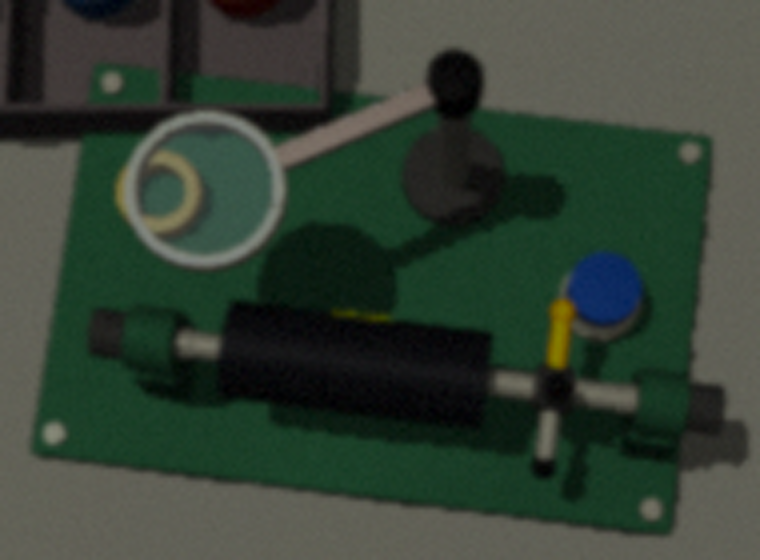

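```bash
cat > m1.py <<'E'
from h import *
np.set_printoptions(precision=4,suppress=True)
S=lambda x,y:(245+x/4,225+y/4); T=lambda x,y:(210+x/4,145+y/4)
for n,s,t in[("hubW",S(206,212),T(553,386)),("yball",S(234,280),T(563,308)),("roller",S(391,157),T(356,365)),
 ("lens",S(589,107),T(205,190)),("post",S(436,300),T(456,80)),("mark",S(409,188),T(362,315)),
 ("tin",S(215,378),T(605,288)),("bball",S(185,165),T(543,467))]:
    print(n,*tri(s,t))
D=np.array([onz("top",T(*p),.015) for p in[(112,82),(690,152),(651,508),(54,433)]]);print(D,D.mean(0))
v=(D[0]+D[3]-D[1]-D[2])[:2]; print("y axis",v/np.linalg.norm(v), np.arctan2(-v[0],v[1]))
print("lens z.2",onz("top",T(205,190),.2),onz("scene",S(589,107),.2))
print("post z.217",onz("top",T(456,80),.217),onz("scene",S(436,297),.217))
print("axis ends top z.1", onz("top",T(178,342),.1),onz("top",T(640,398),.1))
E
python3 m1.py; nproc
```

```text
hubW [ 0.5507 -0.0803  0.1108] 0.0026314088511536285
yball [ 0.5984 -0.0871  0.1101] 0.00208453932113083
roller [0.5661 0.0385 0.0962] 0.00305938755182733
lens [0.6457 0.1179 0.2002] 0.0014651400651398462
post [ 0.7074 -0.0215  0.2074] 0.002534830739244234
mark [0.5949 0.0342 0.1057] 0.0019477678172145632
tin [ 0.6237 -0.1172  0.055 ] 0.0033287962503509368
bball [ 0.5048 -0.0735  0.0921] 0.005902777287107518
[[ 0.7741  0.2071  0.015 ]
 [ 0.7253 -0.1805  0.015 ]
 [ 0.487  -0.1502  0.015 ]
 [ 0.5353  0.2374  0.015 ]] [0.6304 0.0284 0.015 ]
y axis [0.1243 0.9922] -0.12460192101818614
lens z.2 [0.6454 0.1172 0.2   ] [0.6458 0.1187 0.2   ]
post z.217 [ 0.7035 -0.0226  0.217 ] [ 0.7102 -0.0223  0.217 ]
axis ends top z.1 [0.5789 0.1452 0.1   ] [ 0.5448 -0.1346  0.1   ]
4
```

The two views agree:

| Item | Measurement |
|---|---|
| Stand y axis | (0.124, 0.992) |
| Axis middle | (0.5655, 0.039) |
| Wheel | (0.551, -0.080) |
| Roller angle | about +1.37 |
| Pivot | (0.707, -0.022) |
| Lens | (0.6455, 0.118) |

I'll push the spoke that points nearly upward towards the robot and then down. First, the approach with the gripper shut.

Emit:
send_rows(steps="0.667 0.866 0 0 0 -2.8;0.667 0.866 0 0 0 -2.8;0.667 0.866 0 0 0 -2.8;0.667 0.866 0 0 0 -2.8;0.667 0.866 0 0 0 -2.8;0.667 0.866 0 0 0 -2.8;0.667 0.866 0 0 0 -2.8;0.667 0.866 0 0 0 -2.8", claw=1)

```text
clock: 1.0
eef_pos: [0.3005, -0.4282, 0.2312]
eef_rot: [0.998, -0.062, -0.0, -0.0]
force: [0.6, -0.6, -0.3]
grip_width: -0.0001
grip_force: 0.0
```

Emit:
send_rows(steps="0.667 0.866 0 0 0 0;0.667 0.866 0 0 0 0;0.667 0.866 0 0 0 0;0.667 0.866 0 0 0 0;0.667 0.866 0 0 0 0;0.667 0.866 0 0 0 0;0.667 0.866 0 0 0 0;0.667 0.866 0 0 0 0")

```text
clock: 1.8
eef_pos: [0.4339, -0.255, 0.2313]
eef_rot: [0.998, -0.061, -0.0, -0.0]
force: [-0.1, -0.8, 0.5]
grip_width: -0.0
grip_force: 0.0
```

Emit:
send_rows(steps="0.667 0.866 0 0 0 0;0.667 0.866 0 0 0 0;0.667 0.866 0 0 0 0;0.667 0.866 0 0 0 0;0.667 0.866 0 0 0 0;0.667 0.866 0 0 0 0;0 0 0 0 0 0;0 0 0 0 0 0")

```text
clock: 2.6
eef_pos: [0.5333, -0.1259, 0.231]
eef_rot: [0.998, -0.06, -0.0, -0.0]
force: [-0.5, -0.2, 0.4]
grip_width: -0.0002
grip_force: 0.0
```

Emit:
send_rows(steps="0.333 0.436 0 0 0 0;0.333 0.436 0 0 0 0;0.333 0.436 0 0 0 0;0.333 0.436 0 0 0 0;0 0 -0.95 0 0 0;0 0 -0.95 0 0 0;0 0 -0.95 0 0 0;0 0 -0.95 0 0 0")

```text
clock: 3.4
eef_pos: [0.5672, -0.0817, 0.1353]
eef_rot: [0.998, -0.06, 0.0, -0.0]
force: [1.1, -0.2, -0.4]
grip_width: -0.0
grip_force: 0.0
```

Run:
```python
from h import *
a=robot.camera("scene");b=robot.camera("top")
f=lambda i,x,y:cv2.resize(i[y:y+100,x:x+100],(400,400),interpolation=cv2.INTER_CUBIC)
cv2.imwrite("pics/d1.png",np.hstack([f(a,250,220),f(b,300,190)]))
```

```text
(no output)
```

View pics/d1.png

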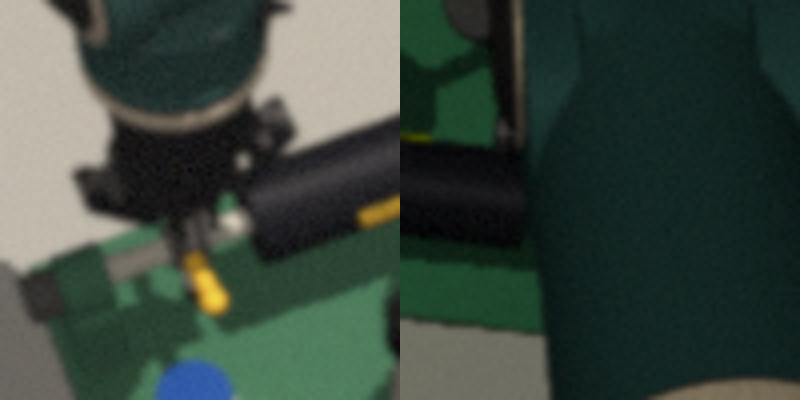

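The fingertip is just behind the upright spoke, above and clear of the yellow one at scene (303,293). Next I'll push along an arc.

Emit:
send_rows(steps="-0.086 0.011 -0.009 0 0 0;-0.086 0.011 -0.009 0 0 0;-0.086 0.011 -0.009 0 0 0;-0.086 0.011 -0.009 0 0 0;-0.086 0.011 -0.009 0 0 0;-0.086 0.011 -0.009 0 0 0;-0.086 0.011 -0.009 0 0 0;-0.086 0.011 -0.009 0 0 0")

```text
clock: 4.3
eef_pos: [0.5494, -0.0803, 0.1344]
eef_rot: [0.998, -0.061, -0.0, -0.0]
force: [1.8, -0.4, 0.0]
grip_width: -0.0
grip_force: 0.7
```

Emit:
send_rows(steps="-0.107 0.013 -0.063 0 0 0;-0.107 0.013 -0.063 0 0 0;-0.107 0.013 -0.063 0 0 0;-0.107 0.013 -0.063 0 0 0;-0.079 0.01 -0.094 0 0 0;-0.079 0.01 -0.094 0 0 0;-0.079 0.01 -0.094 0 0 0;-0.079 0.01 -0.094 0 0 0")

```text
clock: 5.1
eef_pos: [0.5307, -0.078, 0.1185]
eef_rot: [0.998, -0.061, -0.0, -0.0]
force: [0.2, -0.1, 1.1]
grip_width: -0.0003
grip_force: 0.9
```

Run:
```python
from h import *
a,y=yellow("scene",(230,210,470,380)); b,yt=yellow("top",(200,140,410,290)); print(y,yt)
A=np.array([.5655,.0388,.1]);X=np.array([.9924,-.1235,0]);Y=np.array([.1235,.9924,0]);Z=np.array([0,0,1])
for c in("scene","top"):
  for th in np.arange(-.2,1.6,.2): print(c,round(th,1),"mark",proj(c,A+.03*(X*np.sin(th)+Z*np.cos(th))).round(1),"spoke",proj(c,A-.12*Y+.037*(X*np.sin(th)+Z*np.cos(th))).round(1))
print(robot.get_obs()['eef_pos'])
```

```text
[([107, 47, 16, 10, 106], [344.3, 261.7]), ([65, 65, 6, 7, 39], [297.6, 278.1])] [([92, 87, 15, 5, 55], [298.9, 228.8])]
scene -0.2 mark [341.4 255.1] spoke [294.2 270.2]
scene 0.0 mark [342.4 256.9] spoke [295.3 272.6]
scene 0.2 mark [343.4 259. ] spoke [296.5 275.3]
scene 0.4 mark [344.4 261.3] spoke [297.6 278.2]
scene 0.6 mark [345.2 263.7] spoke [298.7 281.2]
scene 0.8 mark [346. 266.] spoke [299.7 284.2]
scene 1.0 mark [346.6 268.2] spoke [300.5 286.9]
scene 1.2 mark [347.  270.3] spoke [301.2 289.4]
scene 1.4 mark [347.2 272. ] spoke [301.6 291.6]
top -0.2 mark [297.3 236.1] spoke [348.  242.5]
top 0.0 mark [297.6 233.6] spoke [348.4 239.4]
top 0.2 mark [298.  231.2] spoke [348.8 236.3]
top 0.4 mark [298.3 229. ] spoke [349.  233.6]
top 0.6 mark [298.7 227.1] spoke [349.3 231.2]
top 0.8 mark [299.  225.5] spoke [349.4 229.2]
top 1.0 mark [299.3 224.4] spoke [349.5 227.8]
top 1.2 mark [299.5 223.8] spoke [349.4 227. ]
top 1.4 mark [299.7 223.7] spoke [349.3 226.8]
[ 0.53049381 -0.0779325   0.11834166]
```

The mark is at about +0.42 in both views. I'll push on, nearly to zero.

Emit:
send_rows(steps="-0.027 0.003 -0.07 0 0 0;-0.027 0.003 -0.07 0 0 0;-0.027 0.003 -0.07 0 0 0;-0.027 0.003 -0.07 0 0 0;-0.027 0.003 -0.07 0 0 0;-0.027 0.003 -0.07 0 0 0;0 0 0 0 0 0;0 0 0 0 0 0")

```text
clock: 6.0
eef_pos: [0.5269, -0.0775, 0.1082]
eef_rot: [0.998, -0.061, -0.0, -0.0]
force: [-0.1, 0.4, -0.6]
grip_width: -0.0001
grip_force: 0.0
```

```bash
cat > ang.py <<'E'
from h import *
A=np.array([.5655,.0388,.1]);X=np.array([.9924,-.1235,0]);Y=np.array([.1235,.9924,0]);Z=np.array([0,0,1])
T=np.arange(-1,1.6,.01); N=4
for c,box in(("scene",(230,210,470,380)),("top",(270,210,330,260))):
  L=[yellow(c,box)[1] for _ in range(N)]
  P=np.median([max((q for q in l if abs(q[1][0]-(343 if c=="scene" else 298))<15),key=lambda q:q[0][4])[1] for l in L],axis=0)
  d=[np.linalg.norm(proj(c,A+.03*(X*np.sin(t)+Z*np.cos(t)))-P) for t in T]
  print(c,P,"angle",T[np.argmin(d)],min(d))
  if c=="scene":
    s=[q[1] for l in L for q in l if q[1][0]<320]; print("spoke",np.median(s,axis=0) if s else None)
print(robot.get_obs()['eef_pos'],robot.get_obs()['force'])
E
python3 ang.py
```

```text
scene [342.3 257.5] angle 0.040000000000000924 0.3560393179528741
spoke [295.4 273. ]
top [297.9  232.65] angle 0.08000000000000096 0.1585345640784231
[ 0.5268853  -0.07752784  0.10826188] [-0.67445389  0.37823069  0.29715279]
```

About +0.06 remains, which agrees with the fingertip geometry. I'll lower by 2 mm and then lift clear.

Emit:
send_rows(steps="0 0 -0.03 0 0 0;0 0 -0.03 0 0 0;0 0 -0.02 0 0 0;0 0 -0.01 0 0 0;0 0 0 0 0 0;0 0 0 0 0 0;0 0 0 0 0 0;0 0 0 0 0 0")

```text
clock: 7.2
eef_pos: [0.527, -0.0775, 0.106]
eef_rot: [0.998, -0.061, 0.0, -0.0]
force: [0.2, 0.6, 0.4]
grip_width: -0.0
grip_force: 0.1
```

Emit:
send_rows(steps="0 0 0.2 0 0 0;0 0 0.9 0 0 0;0 0 1 0 0 0;0 0 1 0 0 0;0 0 1 0 0 0;-1 0 1 0 0 0;-1 0 0 0 0 0;-1 0 0 0 0 0")

```text
clock: 8.0
eef_pos: [0.4513, -0.0775, 0.2344]
eef_rot: [0.998, -0.061, 0.001, 0.0]
force: [0.4, 1.0, 0.4]
grip_width: -0.0001
grip_force: 0.0
```

Emit:
send_rows(steps="-1 -1 0 0 0 0;-1 -1 0 0 0 0;-1 -1 0 0 0 0;-1 -1 0 0 0 0;0 -1 0 0 0 0;0 -1 0 0 0 0;0 0 0 0 0 0;0 0 0 0 0 0")

```text
clock: 8.8
eef_pos: [0.3518, -0.2274, 0.2336]
eef_rot: [0.998, -0.061, -0.0, -0.0]
force: [0.8, 0.8, -0.6]
grip_width: 0.0001
grip_force: 0.0
```

```bash
python3 ang.py
python3 - <<'E'
from h import *
a=robot.camera("scene");b=robot.camera("top")
f=lambda i,x,y:cv2.resize(i[y:y+75,x:x+100],(800,600),interpolation=cv2.INTER_CUBIC)
cv2.imwrite("pics/e.png",cv2.resize(np.hstack([f(a,270,235),f(b,270,205)]),(800,300)))
E
```

```text
scene [342.05 256.8 ] angle -0.01999999999999913 0.26367482417475
spoke [295.1 273.1]
top [298.1  233.45] angle 0.020000000000000906 0.46686141176877777
[ 0.35197192 -0.22725776  0.23358665] [-0.69715315 -0.25688823  0.48627619]
```

View pics/e.png

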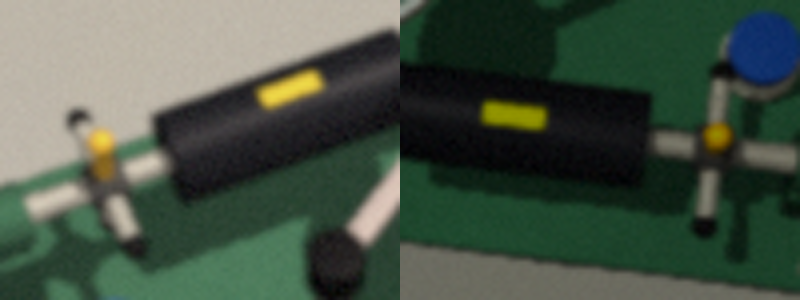

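The mark is on top in both views. In the scene crop the near and far black balls are at (78,117) and (135,245). I'll cross-check with them by triangulation.

Run:
```python
from h import *
np.set_printoptions(precision=4,suppress=True)
n,f,y,m=[tri(*p)[0] for p in(((289.5,264.25),(346.25,261.25)),((303.75,296.25),(350.5,222.5)),((295.75,270.5),(349.75,238.75)),((342.05,256.8),(298.1,233.45)))]
print(n,f,y,m); print("angle from balls",np.arctan2(n[2]-f[2],np.linalg.norm((f-n)[:2])))
c=(n+f)/2; X=np.array([.9924,-.1235,0]);print("yellow",np.arctan2((y-c)@X,(y-c)[2]))
```

```text
[ 0.5041 -0.0755  0.1027] [ 0.5985 -0.0869  0.1038] [ 0.551  -0.0809  0.1473] [0.5656 0.0376 0.1317]
angle from balls -0.011190034899159007
yellow -0.008075333085924969
```

The angle is within 0.02 of zero, and the mark is at (0.5656, 0.038). For the magnifier, I'll go over the lens to its far-left side with the tool turned -33°.

Emit:
send_rows(steps="0.849 1 0.25 0 0 -4.1;0.849 1 0.25 0 0 -4.1;0.849 1 0.25 0 0 -4.1;0.849 1 0.25 0 0 -4.1;0.849 1 0 0 0 -4.1;0.849 1 0 0 0 -4.1;0.849 1 0 0 0 -4.1;0.849 1 0 0 0 -4.1")

```text
clock: 10.1
eef_pos: [0.5224, -0.0264, 0.2585]
eef_rot: [0.94, -0.341, 0.0, -0.0]
force: [-0.3, -0.8, 0.6]
grip_width: -0.0
grip_force: 0.0
```

Emit:
send_rows(steps="0.849 1 0 0 0 0;0.849 1 0 0 0 0;0.849 1 0 0 0 0;0.849 1 0 0 0 0;0.849 1 0 0 0 0;0.849 1 0 0 0 0;0.849 1 0 0 0 0;0.849 1 0 0 0 0")

```text
clock: 10.9
eef_pos: [0.6922, 0.1735, 0.2582]
eef_rot: [0.94, -0.34, -0.0, 0.0]
force: [-0.4, -0.7, 0.8]
grip_width: 0.0001
grip_force: 0.0
```

Run:
```python
from h import *
a=robot.camera("scene");b=robot.camera("top")
o=robot.get_obs();print(o['eef_pos'],o['eef_rot'],o['joint_positions'])
f=lambda i,x,y:cv2.resize(i[y:y+150,x:x+200],(400,300),interpolation=cv2.INTER_CUBIC)
cv2.imwrite("pics/f.png",np.hstack([f(a,300,170),f(b,200,130)]))
```

```text
[0.69214386 0.17646612 0.25715351] [ 9.41055873e-01 -3.38249220e-01 -9.73939663e-04 -6.00888598e-04] [-0.06644776  0.58785207 -0.35771174  1.31812617  0.20231605  1.27194506
 -2.68937005]
```

View pics/f.png

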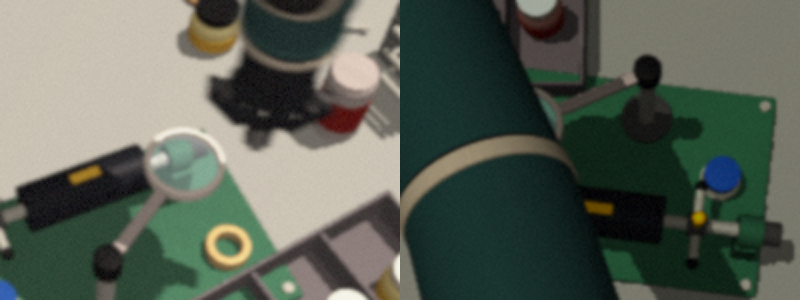

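The fingertip is right of the lens in the scene crop, at (258,130) with the rim edge at (222,160), so it is clear to descend. Joint 7 is near its limit, but moving right takes it away.

Emit:
send_rows(steps="0 0 -0.4 0 0 0;0 0 -0.5 0 0 0;0 0 -0.6 0 0 0;0 0 -0.6 0 0 0;0 0 -0.5 0 0 0;0 0 -0.4 0 0 0;0 0 0 0 0 0;0 0 0 0 0 0")

```text
clock: 11.8
eef_pos: [0.6916, 0.1725, 0.1837]
eef_rot: [0.94, -0.34, 0.0, -0.0]
force: [0.4, -0.4, -0.7]
grip_width: 0.0003
grip_force: 0.0
```

```bash
cat > path.py <<'E'
import numpy as np,sys
P=np.array([.7074,-.0215]);n=np.array([-.643,-.766]);h=.0595
for t in np.radians([113.9,121,128,135,142,147,150,152,154,156,157.2]):
    L=P+.1527*np.array([np.cos(t),np.sin(t)]); print(round(np.degrees(t),1),(L-n*h).round(4))
E
python3 path.py; python3 -c "
from workcell import robot;o=robot.get_obs();print(o['eef_pos'],o['joint_positions'][6])"
```

```text
113.9 [0.6838 0.1637]
121.0 [0.667 0.155]
128.0 [0.6516 0.1444]
135.0 [0.6377 0.1321]
142.0 [0.6253 0.1181]
147.0 [0.6176 0.1072]
150.0 [0.6134 0.1004]
152.0 [0.6108 0.0958]
154.0 [0.6084 0.091 ]
156.0 [0.6062 0.0862]
157.2 [0.6049 0.0833]
[0.69160702 0.17254578 0.18371618] -2.7053328831599885
```

Emit:
send_rows(steps="-0.156 -0.176 0 0 0 0;-0.156 -0.176 0 0 0 0;-0.224 -0.116 0 0 0 0;-0.224 -0.116 0 0 0 0;-0.224 -0.116 0 0 0 0;-0.205 -0.141 0 0 0 0;-0.205 -0.141 0 0 0 0;-0.205 -0.141 0 0 0 0")

```text
clock: 12.6
eef_pos: [0.6507, 0.1458, 0.1841]
eef_rot: [0.941, -0.339, 0.0, -0.001]
force: [0.3, 3.4, -0.1]
grip_width: -0.0001
grip_force: 1.4
```

Emit:
send_rows(steps="-0.185 -0.164 0 0 0 0;-0.185 -0.164 0 0 0 0;-0.185 -0.164 0 0 0 0;-0.165 -0.187 0 0 0 0;-0.165 -0.187 0 0 0 0;-0.165 -0.187 0 0 0 0;0 0 0 0 0 0;0 0 0 0 0 0")

```text
clock: 13.4
eef_pos: [0.6253, 0.1175, 0.1835]
eef_rot: [0.94, -0.34, 0.0, 0.0]
force: [-0.5, 0.0, 0.5]
grip_width: -0.0003
grip_force: 0.0
```

Run:
```python
from h import *
a=robot.camera("scene");o=robot.get_obs();print(o['eef_pos'],o['joint_positions'][6],o['force'])
f=lambda i,x,y:cv2.resize(i[y:y+150,x:x+200],(800,600),interpolation=cv2.INTER_CUBIC)
cv2.imwrite("pics/g.png",f(a,260,190))
P=np.array([.7074,-.0215,.2])
for t in(135,140,145,150,157.2):
    t=np.radians(t);L=P+.1527*np.array([np.cos(t),np.sin(t),0]);print((4*(proj("scene",L)-[260,190])).round(1))
```

```text
[0.62536734 0.11776341 0.18349515] -2.652349252134103 [-0.88807061  0.18461381  0.15257124]
[435.4 211.2]
[412.2 207. ]
[388.8 204.5]
[365.3 203.7]
[331.5 205.6]
```

View pics/g.png

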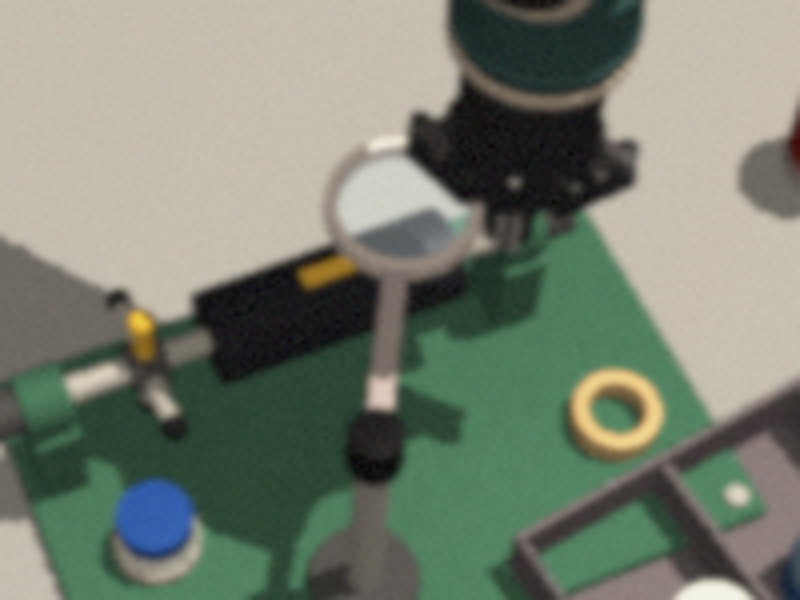

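The lens centre is at crop (402,207), about 142°, as planned. I'll continue.

Emit:
send_rows(steps="-0.103 -0.145 0 0 0 0;-0.103 -0.145 0 0 0 0;-0.103 -0.145 0 0 0 0;-0.084 -0.136 0 0 0 0;-0.084 -0.136 0 0 0 0;-0.067 -0.125 0 0 0 0;-0.067 -0.125 0 0 0 0;-0.067 -0.125 0 0 0 0")

```text
clock: 14.25
eef_pos: [0.6082, 0.0907, 0.1835]
eef_rot: [0.94, -0.34, 0.0, -0.0]
force: [-0.1, 1.8, 0.7]
grip_width: 0.0005
grip_force: 0.9
```

Emit:
send_rows(steps="-0.088 -0.192 0 0 0 0;0 0 0 0 0 0;0 0 0 0 0 0;0.5 0.6 0 0 0 0;0.8 1 0 0 0 0;0.3 1 0.7 0 0 0;0 1 0.7 0 0 0;0 1 0.7 0 0 0")

```text
clock: 15.05
eef_pos: [0.6462, 0.2021, 0.2363]
eef_rot: [0.94, -0.34, -0.0, 0.0]
force: [0.5, 0.2, -0.4]
grip_width: -0.0001
grip_force: 0.0
```

Emit:
send_rows(steps="0 1 0 0 0 0;0 1 0 0 0 0;0 1 0 0 0 0;0 1 0 0 0 0;0 1 0 0 0 0;0 1 0 0 0 0;0 0 0 0 0 0;0 0 0 0 0 0")

```text
clock: 15.85
eef_pos: [0.6457, 0.3518, 0.2356]
eef_rot: [0.941, -0.339, 0.0, 0.0]
force: [-0.2, -0.2, -0.3]
grip_width: 0.0001
grip_force: 0.0
```

```bash
python3 ang.py
python3 - <<'E'
from h import *
a=robot.camera("scene");b=robot.camera("top")
f=lambda i,x,y:cv2.resize(i[y:y+75,x:x+50],(400,600),interpolation=cv2.INTER_CUBIC)
cv2.imwrite("pics/i.png",np.hstack([f(a,318,205),f(b,270,190)]))
cv2.imwrite("pics/a_raw.png",a);cv2.imwrite("pics/b_raw.png",b)
E
```

```text
scene [337.3 259.6] angle 8.881784197001252e-16 5.764616376748261
spoke [295.1 273.1]
top [298.   233.45] angle 0.020000000000000906 0.36824227028093076
[0.64635774 0.35059834 0.23615116] [-0.24151499 -0.05327146 -0.02372027]
```

View pics/i.png

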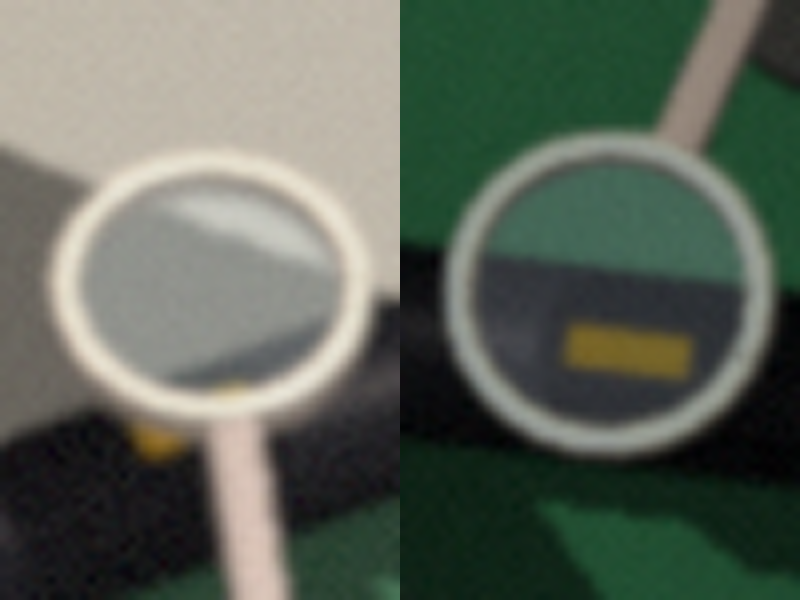

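The lens is nearly over the mark: its centre is at top crop (610,292) and scene crop (211,287), and the mark is at top crop (628,352). Next, a precise rim fit.

```bash
cat > lens.py <<'E'
from h import *
np.set_printoptions(precision=4,suppress=True)
def rim(n,c0):
    im=np.mean([robot.camera(n) for _ in range(4)],axis=0).astype(np.float32); pts=[]
    g=cv2.resize(im.min(2),None,fx=4,fy=4,interpolation=cv2.INTER_CUBIC); K=g.shape
    for t in np.arange(0,2*np.pi,.05):
        r=np.arange(14,23,.25); x=c0[0]+r*np.cos(t);y=c0[1]+r*.92*np.sin(t) if n=="scene" else c0[1]+r*np.sin(t)
        v=g[(4*y+1.5).round().astype(int),(4*x+1.5).round().astype(int)]; i=v.argmax(); pts.append((x[i],y[i]))
    p=np.array(pts,np.float32); e=cv2.fitEllipse(p)
    for _ in range(3):
        c=np.array(e[0]);d=np.linalg.norm(p-c,axis=1);ang=np.radians(e[2]);q=(p-c)@np.array([[np.cos(ang),-np.sin(ang)],[np.sin(ang),np.cos(ang)]])
        k=np.abs(np.hypot(q[:,0]/e[1][0]*2,q[:,1]/e[1][1]*2)-1)<.08; p2=p[k]; e=cv2.fitEllipse(p2)
    return e,k.sum()
es,ks=rim("scene",(344.4,240.4)); et,kt=rim("top",(296.2,226.5)); print(es,ks,et,kt)
L,err=tri(es[0],et[0]);P=np.array([.7074,-.0215])
ml=np.array([.5656,.0380])
print("lens",L,err,onz("scene",es[0],.203),onz("top",et[0],.203))
for Q in(L,):
  print("off",Q[:2]-ml,"r",np.linalg.norm(Q[:2]-P),"th",np.degrees(np.arctan2(Q[1]-P[1],Q[0]-P[0])),np.degrees(np.arctan2(ml[1]-P[1],ml[0]-P[0])))
E
python3 lens.py
```

```text
((344.1280212402344, 239.98629760742188), (30.759408950805664, 36.49053955078125), 91.26190185546875) 126 ((295.5408935546875, 225.97792053222656), (36.93659973144531, 37.732582092285156), 73.57425689697266) 126
lens [0.5681 0.0397 0.206 ] 0.0003731763881381537 [0.5664 0.041  0.203 ] [0.5686 0.0397 0.203 ]
off [0.0025 0.0017] r 0.15220350198844246 th 156.28342338938322 157.2368314152235
```

The lens is about 2.5 mm short along its arc. I'll retrace the path and push it that much further.

Emit:
send_rows(steps="0 -1 0 0 0 0;0 -1 0 0 0 0;0 -1 0 0 0 0;0 -1 0 0 0 0;0 -1 0 0 0 0;0 -1 0 0 0 0;0 -1 -0.7 0 0 0;0 -1 -0.7 0 0 0")

```text
clock: 17.55
eef_pos: [0.6463, 0.1503, 0.2011]
eef_rot: [0.94, -0.34, 0.001, -0.0]
force: [1.2, -0.1, -0.6]
grip_width: 0.0
grip_force: 0.0
```

Emit:
send_rows(steps="-0.3 -1 -0.7 0 0 0;-0.8 -1 0 0 0 0;-0.2 -0.25 0 0 0 0;-0.15 -0.18 0 0 0 0;-0.15 -0.17 0 0 0 0;-0.02 -0.05 0 0 0 0;-0.02 -0.05 0 0 0 0;0 0 0 0 0 0")

```text
clock: 18.35
eef_pos: [0.6053, 0.0844, 0.1836]
eef_rot: [0.941, -0.34, 0.0, -0.0]
force: [1.1, 1.2, 0.8]
grip_width: 0.0002
grip_force: 0.7
```

Emit:
send_rows(steps="0 0 0 0 0 0;0 0 0 0 0 0;0.2 0.3 0 0 0 0;0.5 0.6 0 0 0 0;0.8 1 0 0 0 0;0.3 1 0.7 0 0 0;0 1 0.7 0 0 0;0 1 0.7 0 0 0")

```text
clock: 19.15
eef_pos: [0.6503, 0.2076, 0.2362]
eef_rot: [0.94, -0.34, -0.0, 0.0]
force: [0.6, 0.5, -0.1]
grip_width: 0.0
grip_force: 0.0
```

Emit:
send_rows(steps="0 1 0 0 0 0;0 1 0 0 0 0;0 1 0 0 0 0;0 1 0 0 0 0;0 1 0 0 0 0;0 1 0 0 0 0;0 0 0 0 0 0;0 0 0 0 0 0")

```text
clock: 19.95
eef_pos: [0.6499, 0.3569, 0.2354]
eef_rot: [0.941, -0.339, -0.0, 0.0]
force: [0.6, -0.4, -0.4]
grip_width: 0.0002
grip_force: 0.0
```

```bash
python3 lens.py; python3 ang.py | grep top
python3 - <<'E'
from h import *
print(onz("top",(298.0,233.45),.13))
E
```

```text
((343.66864013671875, 240.047607421875), (30.745838165283203, 36.358455657958984), 91.73616790771484) 126 ((295.9732666015625, 226.17393493652344), (36.98628616333008, 37.60923385620117), 76.9856948852539) 126
lens [0.5676 0.0388 0.206 ] 0.00036597210951621717 [0.566 0.04  0.203] [0.5682 0.0388 0.203 ]
off [0.002  0.0008] r 0.15221127628608164 th 156.67458603801322 157.2368314152235
top [297.95 233.45] angle 0.020000000000000906 0.3192550164572459
[0.56593056 0.03787119 0.13      ]
```

The lens is centred to within about 2 mm, the roller mark is upright, and the arm is clear.

```bash
python3 -c "
from workcell import robot;print(robot.job_done())"
```

```text
the job is handed in; nothing more can be done
None
```

I turned the roller mark to face straight up (within about 0.02 rad by the cameras), then swung the lens over it to within about 2 mm, and handed the job in at about 20 s with the arm clear; none of my moves touched the other loose things.

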